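# Close the bar mould on its shuttle and hold it pressed

## Task

The solid-soap bar in the lower mould half has just been dosed and has to be pressed into shape. Draw the shuttle carriage out from under the depositor's spout by its black knob until it is fully against its end stops, then take the upper mould half from the bench, fit it over the two dowel pins and press it fully home, flat on the lower half. Finish while still holding the mould pressed shut with your fingers, firmly (10 N or more); do not let go, and leave the bottles, the jar, the beaker and the spatula where they are.

Things in the scene. Friction and masses are not known exactly. Their poses are not given: they have to be found in the camera images.
- depositor: Bench depositor, fixed: aluminium bed 160 mm (its x) by 510 mm (its y, -220 to +290), 18 mm high. At its -y end a white column (y -210 to -100, 300 mm high) with a steel barrel reaching out to y = 0, its underside 203 mm up, and a hopper, top 446 mm up. Origin: on the bench, below the mould centre when the carriage is fully in. The carriage slides along its +y.
- spout_tip (a point): Lower tip of the depositor's thin brass spout, 135 mm above the bench, over the mould's place when the carriage is fully in; the spout is 24 mm thick and hangs from the barrel.
- carriage (a joint): Slide of the blue mould carriage, m: 0 = fully in, under the spout; grows along the depositor's +y, away from the column; 0.150 = hard against the two end stops (dark blocks with red bumpers). Stiff: about 4 N moves it, and it stays where it is left. The lower mould half rides on it.
- carriage_knob (a point): Centre of the carriage's upright black knob: a cylinder 25 mm in diameter, 42 mm tall, its top 21 mm above this point, which is 73 mm above the bench. It stands 107 mm along the depositor's +y from the mould's centre, free on both sides along the depositor's x; the carriage surface is 33 mm below this point, the end of the lower mould half 42 mm from it.
- mould_seat (a point): Centre of the top face of the lower mould half, 64 mm above the bench: a white block 80 mm (x) by 130 mm (y, along the slide) by 24 mm, fixed on the carriage, axes parallel to the depositor's. A pink bar (38 x 64 mm) stands 4 mm proud of this face; two steel dowel pins, 10 mm thick with tapered tips, 18 mm high, at x = 0, y = +52 and -52 mm. Seated, the upper half's origin is here.
- upper_half: Loose white plate 80 mm (its x) by 130 mm (its y) by 20 mm, 0.24 to 0.39 kg, cavity down on the bench. Origin: centre of the underside. Black grip rib on top along its y, 16 mm wide, 70 long, top 56 mm above the underside; the plate beside it is flat and free. Two 12 mm through holes at x = 0, y = +52 and -52 mm take the pins; a recess below clears the bar. It fits either way round.
- amber_bottle: Bystander: small amber glass bottle with black cap, 38 mm in diameter, 85 mm tall, standing loose; origin at the centre of its foot.
- oil_bottle: Bystander: amber glass bottle with white cap, 48 mm in diameter, 100 mm tall, standing loose; origin at the centre of its foot.
- jar: Bystander: low glass jar with white lid, 54 mm in diameter, 45 mm tall, standing loose; origin at the centre of its foot.
- beaker: Bystander: glass beaker with a handle on its +y side, 84 mm in diameter, 95 mm tall, standing loose; origin at the centre of its foot.
- spatula: Bystander: green spatula 190 mm long lying on the bench near the robot; origin at its middle, its x along its length.

How it is judged:
By the outcome, as a careful person would: the job done as asked, in the order asked, and still so for the second after the job is handed in, while the arm keeps its last pose, push and grip.
It also fails if it takes over 61 s, if anything falls off the work surface, if the arm or the gripper's body presses on something with over 40 N, if the wrist force passes 120 N, or if a joint passes its speed limit or range.

## Robot

A 6-joint arm with a two-finger parallel gripper is mounted at the origin on the work surface. World frame = base frame: x ahead of the robot, y to its left, z up, the work surface at z = 0. Lengths are in m, angles in degrees, forces in N, time in s.
With the tool pointing down it reaches from about 0.4 to 0.825 m from the base axis. Payload 7 kg.
Tool frame: the origin (TCP) lies on the centre line of the jaws, within the pads' length; the fingertips stand 19 mm ahead of it and the grasp point (between the pads) is the TCP (r.tip_extent is the distance from the TCP to the fingertips, in m); z points along the fingers, y is the line along which they close (so a half turn about z gives the same grasp; the last joint's range is limited). The gripper opens to 88 mm and grips with 3 to 60 N. Pads are 19 mm wide; open, the fingers measure 130 mm over their backs; the gripper's body (78 mm by 193 mm) begins 47 mm behind the grasp point.
Start: joints at [84.918, 20.546, 0.682, 0, -70.136, -16.507], TCP at [0.248, 0.628, 0.222] pointing down, gripper open.
Joint ranges: [-176.03, 176.03], [-82.01, 121.73], [-58.28, 71.71], [-173.87, 95.51], [-174.79, -0.11], [-173.66, 173.66]. Speed limits (degrees/s): [136.94, 136.94, 172.46, 180, 180, 180].

## Interface

Orientations are given as [roll, pitch, yaw] about the fixed x, y, z axes, in that order (R = Rz(yaw) Ry(pitch) Rx(roll)).
In Python, from plant import r gives the robot as it stands. The module is installed in compiled form; this text tells all that it offers.
- The arm moves only by the tool jog_arm, never from a script. Its argument "deltas" is a list that holds one entry, the list of rows, each a list of 5 numbers: the opening, from -1 (shut) to 1 (fully open), then the shift along the world's x, y, z in cm, then the turn about the world's z in rad. In form: [[[claw, dx, dy, dz, turn], ...]]. A call has 1 to 8 rows; each row shifts and turns the commanded pose from where the row before left it; what a row does not reach is not made up. A row lasts 1/8 s, in which the tool goes at most 62.5 mm and 10.7 degrees, less where a joint would pass 70% of its speed; a pose out of reach is approached as far as the arm can. A call with a gripper value outside its range is refused whole. The fingers move at their own pace and stop on an object; "force" is the grip in N (left out, the last holds). Time passes only in rows, so rows that do not move let the fingers close. It gives the time, the measured TCP pose, the force, the opening and the grip force at its end, in the units of the state.
- r.get_state(): the state, without advancing time (a new reading comes with each control period).
- r.capture(name): name is "scene" or "top" or "wrist"; returns the picture (480x640x3 uint8, blue, green, red); there is no depth.
- r.camera_info(name): a dict with "fx", "fy", "cx", "cy" (pixels), "k1" (the pictures are not rectified: a ray, as slopes to the right and down, at radius r is drawn at 1 + k1 r^2 times it, then the intrinsics apply), "view" (4x4, takes a point from world to camera coordinates). Camera axes: x right, y up, looking along -z (the intrinsics and any distortion apply to the point x, -y, -z); pixel columns grow to the right and rows downward; lengths in m; the calibration is good to about 2 mm. A picture is of the moment at which its call begins: read the wrist's pose just before it. camera_info takes no time and is no camera call; for the wrist camera it gives the pose at the moment of the call.
- r.close_job(): hands the job in; it is judged then, once.
The state is a dict: "time_s": time; "joints": joint angles; "qd": joint speeds; "joint_torque": joint torques, N m; "tcp_pos": TCP position; "eef_rot": TCP orientation; "contact_force": force on the tool from outside, world axes, zero at the start; "moment": the same for the moment, N m; "gripper_width": finger opening in m; "gripper_force": force on a finger pad.
Only numpy, scipy, OpenCV 4.12 (cv2) and the standard library are available. Lean on these libraries where they do the work, as an engineer would, in place of code of your own. Each camera call takes 0.05 s, during which the arm holds its last target. There are 200 camera calls.

## Working session

There is one attempt and no reset: what is moved stays moved. The work goes in short steps, Python scripts to look and compute and a tool call to move; the robot and the scene stay as the last step left them, time stands still between calls to the robot, and variables do not carry over. Pictures are saved under pics/ and viewed, at most 10 in all, crops included, and the job is handed in when it is done.

Besides the shell and the picture viewer there is one more tool, called after "Emit:" in YAML: its name, and indented under it one key for each argument. jog_arm: Moves the arm, as the interface text tells. Its arguments: {"type":"object","properties":{"deltas":{"type":"array"},"force":{"type":"number"}},"required":["deltas"]}

```bash
mkdir -p pics; cat > h.py <<'E'
from plant import r
import numpy as np, cv2
def ray(c,u,v):
    a=(u-c['cx'])/c['fx'];b=(v-c['cy'])/c['fy']
    p=cv2.undistortPoints(np.array([[[a,b]]],float),np.eye(3),np.array([c['k1'],0,0,0.]))[0,0]
    V=np.array(c['view']);R=V[:3,:3];o=-R.T@V[:3,3]
    return o,R.T@np.array([p[0],-p[1],-1])
def onz(c,u,v,z):
    o,d=ray(c,u,v);return o+d*(z-o[2])/d[2]
def proj(c,P):
    V=np.array(c['view']);q=V[:3,:3]@np.array(P)+V[:3,3];a,b=q[0]/-q[2],-q[1]/-q[2];k=1+c['k1']*(a*a+b*b)
    return c['cx']+c['fx']*a*k,c['cy']+c['fy']*b*k
E
python3 - <<'E'
from h import *
for n in("scene","top"):
    c=r.camera_info(n);im=r.capture(n);cv2.imwrite(f"pics/{n}0.png",im);V=np.array(c['view']);print(n,c['fx'],c['k1'],-V[:3,:3].T@V[:3,3])
s=r.get_state();print(s)
E
```

```text
scene 515.3744274239638 0.011663668319656945 [0.89713258 0.73698124 0.99585388]
top 505.40844630980956 -0.08016880474047315 [0.32739795 0.03442025 1.18400507]
{'time_s': 0.1, 'joints': array([ 8.49186038e+01,  2.05836212e+01,  6.39463521e-01, -1.83803448e-02,
       -7.01354822e+01, -1.65063718e+01]), 'qd': array([ 0.04822466, -0.03560774,  0.15910613, -0.01967931,  0.02768371,
        0.01439629]), 'joint_torque': array([-1.73181088e-03, -5.84159231e+01,  2.93749541e+01,  7.01553315e+00,
        1.01485377e-02, -4.53508744e-05]), 'tcp_pos': array([0.24821424, 0.62722992, 0.22075958]), 'eef_rot': array([ 1.79918732e+02, -6.06176216e-03, -2.15940214e+01]), 'contact_force': array([ 0.43792484, -0.02560398,  0.39961206]), 'moment': array([0.07093247, 0.02674373, 0.0243587 ]), 'gripper_force': 0.0, 'gripper_width': 0.08775730845790387}
```

View pics/top0.png

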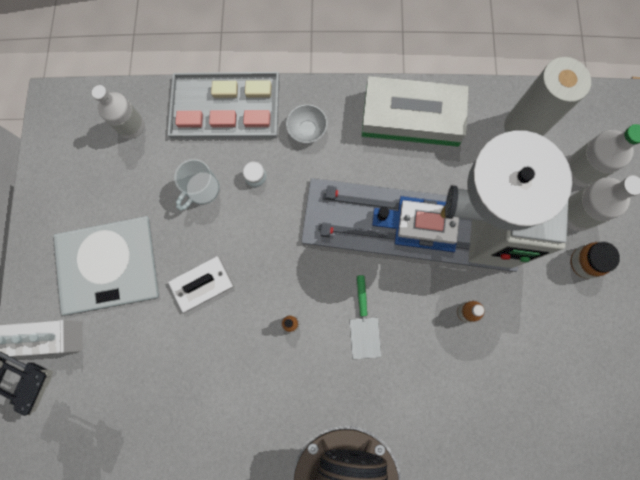

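View pics/scene0.png

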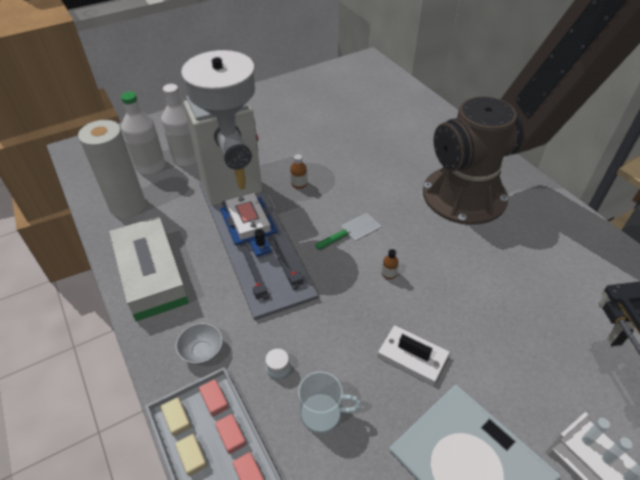

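The top view shows the bed (305–520, 180–270), knob at about (384,213), mould at (430,222) and upper half at (200,285) with its rib at (198,283). The amber bottle is at (290,324) and the beaker at (197,185). The scene view shows the same from the other side: knob (260,238), plate (414,352).

```bash
python3 - <<'E'
from h import *
im=cv2.imread("pics/top0.png");c=r.camera_info("top");hsv=cv2.cvtColor(im,cv2.COLOR_BGR2HSV)
def rect(mask,box,z,name):
    x0,y0,x1,y1=box;m=np.zeros_like(mask);m[y0:y1,x0:x1]=mask[y0:y1,x0:x1]
    cs,_=cv2.findContours(m,cv2.RETR_EXTERNAL,cv2.CHAIN_APPROX_NONE)
    k=max(cs,key=cv2.contourArea);P=np.array([onz(c,u,v,z)[:2] for u,v in k[:,0].astype(float)])
    q=cv2.minAreaRect((P*1000).astype(np.float32));b=cv2.boxPoints(q)
    e=max([b[1]-b[0],b[2]-b[1]],key=np.linalg.norm);print(name,cv2.contourArea(k),np.round(q[0],1),np.round(q[1],1),'long axis deg',np.degrees(np.arctan2(e[1],e[0])).round(2),np.round(cv2.boundingRect(k)))
g=im.max(2)
w=((g>185)*255).astype(np.uint8);d=((g<50)*255).astype(np.uint8)
rect(w,(160,250,245,320),.02,'plate')
rect(d,(175,265,222,300),.056,'rib')
rect(d,(372,200,396,222),.094,'knobtop')
rect(w,(395,195,462,245),.064,'mould')
blue=((hsv[...,0]>100)&(hsv[...,0]<130)&(hsv[...,1]>130)).astype(np.uint8)*255
rect(blue,(360,190,470,260),.04,'blue')
pink=((hsv[...,1]>70)&((hsv[...,0]<12)|(hsv[...,0]>168))).astype(np.uint8)*255
rect(pink,(405,205,450,235),.068,'bar')
a=cv2.resize(im[170:280,295:525],None,fx=3.4,fy=3.4,interpolation=cv2.INTER_CUBIC)
b=cv2.resize(im[250:320,150:310],None,fx=3,fy=3,interpolation=cv2.INTER_CUBIC)
o=np.zeros((a.shape[0]+b.shape[0],800,3),np.uint8);o[:a.shape[0],:a.shape[1]]=a;o[a.shape[0]:,:b.shape[1]]=b
cv2.imwrite("pics/c1.png",o)
E
```

```text
plate 1305.5 [438.2 340.7] [ 79.3 128.9] long axis deg -61.27 [169 257  63  54]
rib 167.0 [436.3 336.1] [15.5 67.8] long axis deg -62.53 [184 275  29  17]
knobtop 84.5 [590.8 -77.8] [19.9 29.8] long axis deg -0.74 [378 207  10  14]
mould 266.0 [ 610.5 -169.8] [35.2 89.7] long axis deg -89.53 [402 201  40  16]
blue 325.5 [ 613.9 -112.3] [ 71.8 119.7] long axis deg -39.8 [373 197  51  35]
bar 381.0 [ 581.3 -186.2] [62.6 36.9] long axis deg 83.13 [415 213  29  18]
```

View pics/c1.png

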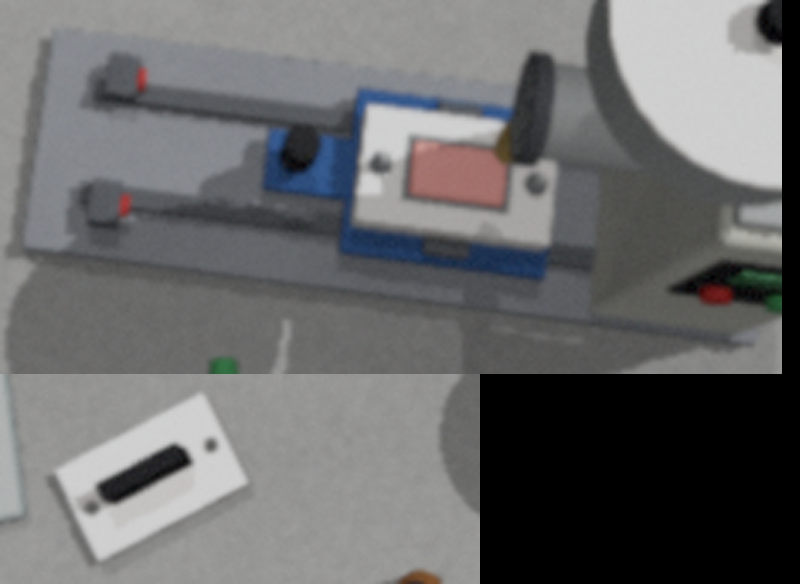

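The enlarged crop shows the pins at about (381,162) and (536,184), and the spout tip near (508,140). The lower half has corners at (366,102), (354,228) and (552,248). The plate holes are at (91,505) and (211,445), below the main picture.

```bash
python3 - <<'E'
from h import *
c=r.camera_info("top")
f=lambda u,v,z:onz(c,295+(u+.5)/3.4-.5,170+(v+.5)/3.4-.5,z)[:2]
ang=lambda a,b:np.degrees(np.arctan2(*(a-b)[::-1]))
P=f(381,162,.080);Q=f(536,184,.080);print('pins',P,Q,(P+Q)/2,ang(P,Q),np.linalg.norm(P-Q))
A=f(366,102,.064);B=f(354,228,.064);C=f(552,248,.064);print('corners',A,B,C,'ctr',(A+C)/2,ang(B,C),ang(A,B)+90)
D=f(27,248,.018);E=f(740,342,.018);F=f(55,30,.018);print('bed',ang(D,E),ang(F,D)+90)
n=ang(D,E)
ti=r.camera_info("scene");s=cv2.imread("pics/scene0.png")
for p in ([.594,-.080,.094],[.581,-.186,.064],[.438,.341,.0],[.437,.337,.056]):print(np.round(proj(ti,p)),np.round(proj(c,p)))
h=cv2.cvtColor(s,cv2.COLOR_BGR2HSV);m=((h[...,1]>70)&((h[...,0]<12)|(h[...,0]>168))).astype(np.uint8);m[:195]=0;m[232:]=0;m[:,:225]=0;m[:,270:]=0
M=cv2.moments(m,True);u,v=M['m10']/M['m00'],M['m01']/M['m00'];print('bar scene',M['m00'],u,v,onz(ti,u,v,.068))
d=(s.max(2)<50).astype(np.uint8);m=d*0;m[330:365,395:440]=d[330:365,395:440];M=cv2.moments(m,True);u,v=M['m10']/M['m00'],M['m01']/M['m00'];print('rib scene',onz(ti,u,v,.05))
E
```

```text
pins [ 0.58583716 -0.13325278] [ 0.57188562 -0.2349898 ] [ 0.57886139 -0.18412129] 82.19154258175679 0.10268917212127683
corners [ 0.63086406 -0.12643767] [ 0.54457614 -0.11691831] [ 0.53216219 -0.2480198 ] ctr [ 0.58151313 -0.18722874] 84.59081221437057 83.70453675727944
bed 82.84031498465288 83.8198980153441
[260. 231.] [383. 212.]
[247. 211.] [429. 221.]
[412. 356.] [202. 285.]
[415. 340.] [197. 283.]
bar scene 236.0 246.77542372881356 211.5593220338983 [ 0.58465844 -0.18128513  0.068     ]
rib scene [0.44495301 0.3484767  0.05      ]
```

Emit:
jog_arm:
  deltas:
    - [[1, 2.5, -5, 0, -0.1], [1, 2.5, -5, 0, -0.1], [1, 2.5, -5, 0, -0.1], [1, 2.5, -5, 0, -0.1], [1, 2.5, -5, 0, -0.1], [1, 2.5, -5, 0, -0.1], [1, 2.5, -5, 0, -0.1], [1, 2.5, -5, 0, -0.1]]

```text
time_s: 1.1
tcp_pos: [0.4487, 0.2259, 0.2215]
eef_rot: [180.0, 0.0, -67.6]
contact_force: [1.1, 0.6, 0.4]
gripper_width: 0.0878
gripper_force: 0.0
```

Emit:
jog_arm:
  deltas:
    - [[1, 2.4, -5.1, 0, -0.085], [1, 2.4, -5.1, 0, -0.085], [1, 2.4, -5.1, 0, -0.085], [1, 2.4, -5.1, 0, -0.085], [1, 2.4, -5.1, 0, -0.085], [1, 2.4, -5.1, 0, -0.085], [1, 0, 0, 0, 0], [1, 0, 0, 0, 0]]

```text
time_s: 2.1
tcp_pos: [0.592, -0.0786, 0.2209]
eef_rot: [179.9, -0.0, -96.7]
contact_force: [0.6, -0.0, -0.3]
gripper_width: 0.0875
gripper_force: 0.0
```

```bash
python3 - <<'E'
from h import *
c=r.camera_info("wrist");s=r.get_state();im=r.capture("wrist");cv2.imwrite("pics/w1.png",im)
V=np.array(c['view']);print(s['tcp_pos'],s['eef_rot'],-V[:3,:3].T@V[:3,3],proj(c,[.594,-.08,.094]),s['joints'])
E
```

```text
[ 0.59195579 -0.07862197  0.22092325] [ 1.79932712e+02 -1.94505725e-03 -9.66898012e+01] [ 0.58202942 -0.16152241  0.38297453] (np.float64(316.73949579496093), np.float64(219.879174230564)) [ 1.11566069e+01  1.33434123e+01 -9.52100301e+00 -2.03610135e-02
 -6.72002324e+01 -1.78385086e+01]
```

View pics/w1.png

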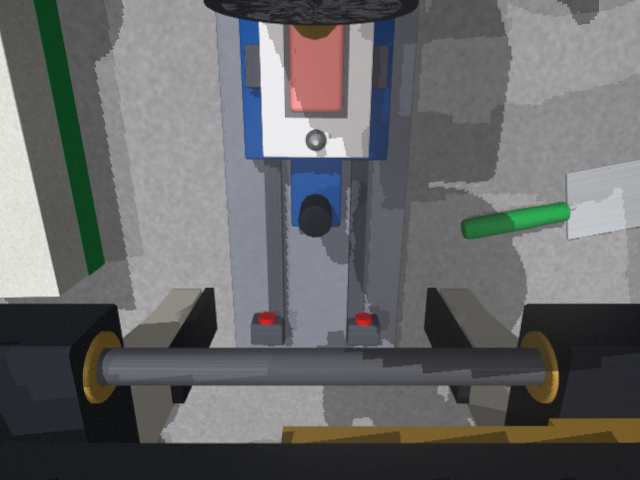

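Wrist view: knob top centre at (316,220), just where predicted, so the knob estimate holds. The camera hangs close to the barrel, so I make a half turn away from the depositor before going down.

Emit:
jog_arm:
  deltas:
    - [[1, 0, 5, 0, 0], [1, 0, 5, 0, 0.185], [1, 0, 2, 0, 0.185], [1, 0, 0, 0, 0.185], [1, 0, 0, 0, 0.185], [1, 0, 0, 0, 0.185], [1, 0, 0, 0, 0.185], [1, 0, 0, 0, 0.185]]

```text
time_s: 3.15
tcp_pos: [0.5917, 0.0431, 0.222]
eef_rot: [-180.0, -0.0, -21.9]
contact_force: [-0.4, -0.4, 0.3]
gripper_width: 0.0877
gripper_force: 0.0
```

Emit:
jog_arm:
  deltas:
    - [[1, 0, 0, 0, 0.185], [1, 0, 0, 0, 0.185], [1, 0, 0, 0, 0.185], [1, 0, 0, 0, 0.185], [1, 0, 0, 0, 0.185], [1, 0, 0, 0, 0.185], [1, 0, 0, 0, 0.185], [1, 0, 0, 0, 0.185]]

```text
time_s: 4.15
tcp_pos: [0.5917, 0.0431, 0.222]
eef_rot: [180.0, -0.0, 62.9]
contact_force: [0.7, 0.1, 0.4]
gripper_width: 0.0876
gripper_force: 0.0
```

Emit:
jog_arm:
  deltas:
    - [[1, 0, -2, 0, 0.185], [1, 0.1, -4, 0, 0.183], [1, 0.1, -4, 0, 0], [1, 0, -2.1, 0, 0], [1, 0, 0, -4, 0], [1, 0, 0, 0, 0]]

```text
time_s: 4.9
tcp_pos: [0.5922, -0.0788, 0.1792]
eef_rot: [-179.7, 0.0, 83.5]
contact_force: [-0.5, -0.1, 1.0]
gripper_width: 0.0877
gripper_force: 0.0
```

Emit:
jog_arm:
  deltas:
    - [[1, 0.1, 0, -3, 0], [1, 0, 0, -3, 0], [1, 0, 0, -3, 0], [1, 0, 0, -2, 0], [1, 0, 0, 0, 0]]

```text
time_s: 5.52
tcp_pos: [0.5951, -0.0786, 0.0715]
eef_rot: [-179.9, 0.0, 83.5]
contact_force: [0.5, -0.4, -0.8]
gripper_width: 0.0876
gripper_force: 0.0
```

Emit:
jog_arm:
  deltas:
    - [[-1, 0, 0, 0, 0], [-1, 0, 0, 0, 0], [-1, 0, 0, 0, 0], [-1, 0, 0, 0, 0], [-1, 0, 0, 0, 0], [-1, 0, 0, 0, 0]]
  force: 30

```text
time_s: 6.28
tcp_pos: [0.5954, -0.0794, 0.0716]
eef_rot: [-180.0, 0.0, 83.4]
contact_force: [0.1, -0.4, -0.1]
gripper_width: 0.0331
gripper_force: 0.0
```

Emit:
jog_arm:
  deltas:
    - [[-1, 0, 0, 0, 0], [-1, 0, 0, 0, 0], [-1, 0.06, 0.5, 0, 0], [-1, 0.12, 1, 0, 0], [-1, 0.23, 2, 0, 0], [-1, 0.23, 2, 0, 0], [-1, 0.23, 2, 0, 0], [-1, 0.23, 2, 0, 0]]

```text
time_s: 7.28
tcp_pos: [0.6075, 0.0154, 0.0716]
eef_rot: [179.9, 0.0, 83.4]
contact_force: [8.0, -6.4, -4.8]
gripper_width: 0.0243
gripper_force: 30.0
```

Emit:
jog_arm:
  deltas:
    - [[-1, 0.23, 2, 0, 0], [-1, 0.23, 2, 0, 0], [-1, 0.12, 1, 0, 0], [-1, 0.06, 0.5, 0, 0], [-1, 0, 0, 0, 0]]

```text
time_s: 7.9
tcp_pos: [0.6136, 0.0653, 0.0715]
eef_rot: [180.0, 0.4, 83.4]
contact_force: [11.5, -27.2, -3.5]
gripper_width: 0.0245
gripper_force: 30.0
```

Emit:
jog_arm:
  deltas:
    - [[-1, 0.1, 0, 0, 0], [-1, 0.1, 0.1, 0, 0], [-1, 0, 0.1, 0, 0], [-1, 0, 0, 0, 0]]

```text
time_s: 8.4
tcp_pos: [0.6136, 0.0654, 0.0715]
eef_rot: [-179.8, 0.5, 83.4]
contact_force: [6.3, -32.4, -0.5]
gripper_width: 0.0242
gripper_force: 30.0
```

```bash
python3 - <<'E'
from h import *
im=r.capture("top");cv2.imwrite("pics/top1.png",im)
cv2.imwrite("pics/c2.png",cv2.resize(im[170:280,295:525],None,fx=3.4,fy=3.4,interpolation=cv2.INTER_CUBIC))
E
```

```text
(no output)
```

View pics/c2.png

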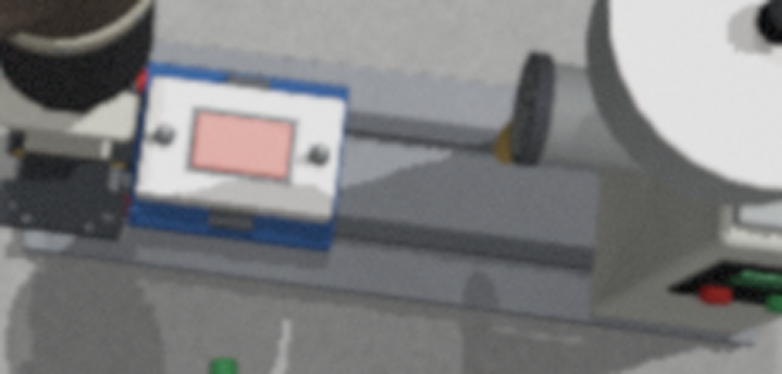

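The crop shows the carriage against the stops (red bumpers just at its edge). Pins are at (163,136) and (318,155), and the bar is fully visible. Position stalled while force rose, so it's at the end. Now I relax the push, release, rise and look at the pins with the wrist camera.

Emit:
jog_arm:
  deltas:
    - [[-1, 0, -0.3, 0, 0], [0.2, 0, 0, 0, 0], [0.2, 0, 0, 0, 0], [0.2, 0, 0, 0, 0], [0.2, 0, 0, 4, 0], [0.2, 0, 0, 4, 0], [0.4, -0.5, -3, 4, 0], [0.4, -0.5, -4, 4, 0]]

```text
time_s: 9.45
tcp_pos: [0.6046, 0.0001, 0.2329]
eef_rot: [180.0, -0.0, 83.6]
contact_force: [0.9, -0.5, 0.2]
gripper_width: 0.0604
gripper_force: 0.0
```

Emit:
jog_arm:
  deltas:
    - [[1, -0.2, -3, 1, 0], [1, -0.2, 0, 0, 0], [1, 0, 0, 0, 0], [1, 0, 0, 0, 0]]

```text
time_s: 9.95
tcp_pos: [0.6006, -0.0295, 0.2408]
eef_rot: [-179.9, 0.0, 83.5]
contact_force: [1.0, 0.6, 0.2]
gripper_width: 0.0868
gripper_force: 0.0
```

```bash
python3 - <<'E'
from h import *
import json
c=r.camera_info("wrist");s=r.get_state();im=r.capture("wrist");cv2.imwrite("pics/w2.png",im)
np.save("w2view.npy",np.array(c['view']))
print(s['time_s'],s['tcp_pos'],s['eef_rot'],c['k1'])
for y in(52,-52):
  d=np.array([.1167,.9932]);p=np.array([.601,-.041])+d*y/1000;print(proj(c,[*p,.082]))
c=r.camera_info("top");f=lambda u,v,z:onz(c,295+(u+.5)/3.4-.5,170+(v+.5)/3.4-.5,z)[:2]
P=f(163,136,.08);Q=f(318,155,.08);print('top pins',P,Q,(P+Q)/2,np.degrees(np.arctan2(*(P-Q)[::-1])))
E
```

```text
9.95 [ 0.60060421 -0.02947724  0.24076799] [-1.79930900e+02  1.59184588e-02  8.34922619e+01] -0.002993579098804502
(np.float64(323.1985117798741), np.float64(158.01552980389317))
(np.float64(322.64379027852897), np.float64(283.74991172614295))
top pins [0.60235859 0.01019862] [ 0.59023317 -0.09186193] [ 0.59629588 -0.04083165] 83.2246661458022
```

View pics/w2.png

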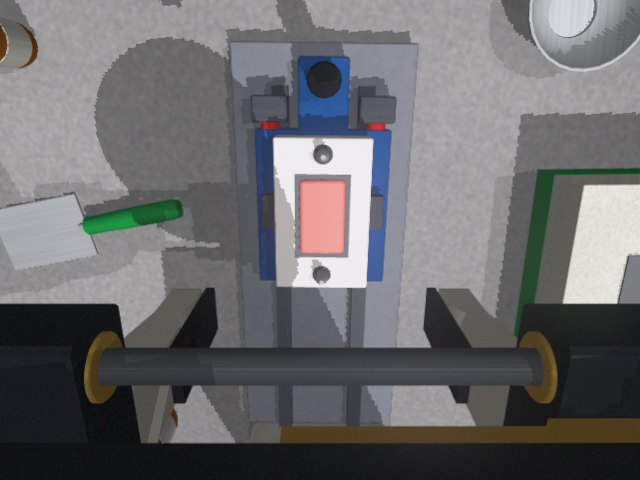

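Wrist view: carriage touches both red bumpers, pins are at about (323,153) and (321,274), and the knob is at (324,79).

```bash
cat > m.py <<'E'
from h import *
c=r.camera_info("wrist");c['view']=np.load("w2view.npy");im=cv2.imread("pics/w2.png");h=cv2.cvtColor(im,cv2.COLOR_BGR2HSV)
def comp(mask,box,z,name):
    x0,y0,x1,y1=box;m=np.zeros(mask.shape,np.uint8);m[y0:y1,x0:x1]=mask[y0:y1,x0:x1]
    cs,_=cv2.findContours(m,cv2.RETR_EXTERNAL,cv2.CHAIN_APPROX_NONE);k=max(cs,key=cv2.contourArea)
    P=np.array([onz(c,u,v,z)[:2]*1000 for u,v in k[:,0].astype(float)],np.float32);q=cv2.minAreaRect(P);b=cv2.boxPoints(q);e=max([b[1]-b[0],b[2]-b[1]],key=np.linalg.norm)
    a=np.degrees(np.arctan2(e[1],e[0]));print(name,np.round(q[0],1),np.round(q[1],1),a.round(2),cv2.minEnclosingCircle(k)[0]);return np.array(q[0])
E
python3 - <<'E'
from m import *
b=((h[...,1]>90)&((h[...,0]<12)|(h[...,0]>168)));comp(b,(290,160,360,270),.068,'bar')
g=im.max(2)
comp(g>165,(262,130,385,295),.064,'face')
P=comp(g<165,(308,143,338,167),.078,'pin+');Q=comp(g<165,(308,262,338,286),.078,'pin-')
print((P+Q)/2,P-Q,np.degrees(np.arctan2(*(P-Q)[::-1])))
E
```

```text
bar [600.5 -39.1] [62.  36.4] 82.64 (321.6394348144531, 215.78366088867188)
face [601. -40.] [128.9  79.8] 83.02 (322.772705078125, 210.501220703125)
pin+ [606.9  13.5] [14.4 14.5] -6.57 (322.5, 153.5)
pin- [594.4 -85.1] [15.4 13.4] 83.44 (320.6136474609375, 273.7727355957031)
[600.65765381 -35.76346684] [12.45544434 98.58419609] 82.799219647772
```

Emit:
jog_arm:
  deltas:
    - [[1, -2, 5, 0, 0.08], [1, -2.3, 5, 0, 0.08], [1, -2.3, 5, 0, 0.08], [1, -2.3, 5, 0, 0.09], [1, -2.3, 5, 0, 0.09], [1, -2.3, 5, 0, 0.09], [1, -2.3, 5, 0, 0.09], [1, -0.5, 2, 0, 0]]

```text
time_s: 11.0
tcp_pos: [0.4361, 0.3425, 0.2412]
eef_rot: [-180.0, 0.0, 118.1]
contact_force: [0.1, -0.7, 0.0]
gripper_width: 0.0878
gripper_force: 0.0
```

Emit:
jog_arm:
  deltas:
    - [[1, 0, 0, 0, 0], [1, 0, 0, 0, 0]]

```text
time_s: 11.25
tcp_pos: [0.4378, 0.3391, 0.2412]
eef_rot: [-180.0, 0.0, 117.8]
contact_force: [1.3, -0.5, -0.3]
gripper_width: 0.0873
gripper_force: 0.0
```

```bash
python3 - <<'E'
from h import *
c=r.camera_info("wrist");s=r.get_state();im=r.capture("wrist");cv2.imwrite("pics/w3.png",im)
np.save("w3view.npy",np.array(c['view']));print(s['time_s'],s['tcp_pos'],s['eef_rot'])
E
```

```text
11.25 [0.43783761 0.33907391 0.2412019 ] [-1.79956002e+02  2.57761244e-02  1.17783201e+02]
```

View pics/w3.png

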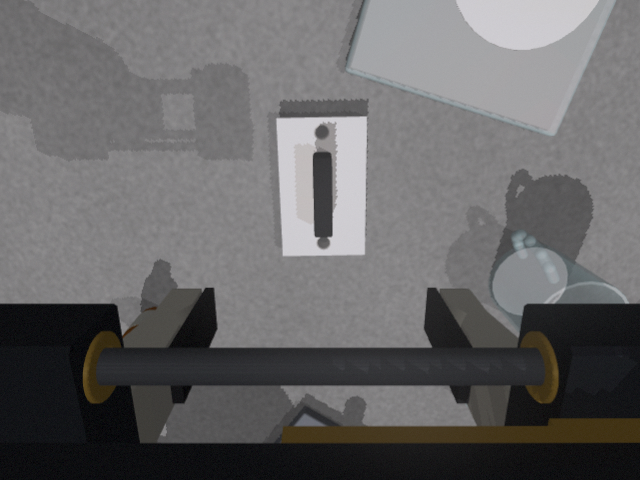

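The plate is centred around (322,186) in the wrist view, with holes at (322,131) and (323,243) and the rib between. The beaker is well clear at the right.

```bash
python3 - <<'E'
import m
from m import *
m.c['view']=np.load("w3view.npy");im=cv2.imread("pics/w3.png");g=im.max(2)
comp(g>180,(265,105,380,262),.02,'face')
comp(g<75,(308,148,338,240),.054,'rib')
P=comp(g<165,(312,122,331,141),.02,'h1');Q=comp(g<165,(314,236,333,250),.02,'h2')
print((P+Q)/2,np.degrees(np.arctan2(*(P-Q)[::-1])),np.linalg.norm(P-Q))
E
```

```text
face [437.8 342.7] [ 79.5 129.2] -61.31 (322.2544860839844, 184.64944458007812)
rib [436.7 344.1] [15.  73.5] -61.83 (322.5, 194.4176483154297)
h1 [413.3 389.5] [13.4 15.6] -62.28 (323.0, 131.36111450195312)
h2 [462.3 297.6] [15.3 12.2] 27.72 (323.0, 239.7083282470703)
[437.77720642 343.52766418] 118.06091529147452 104.12883118214327
```

Emit:
jog_arm:
  deltas:
    - [[1, 0, 0.4, -4, 0.007], [1, 0, 0, -4, 0], [1, 0, 0, -4, 0], [1, 0, 0, -4, 0], [1, 0, 0, -2, 0], [1, 0, 0, -1, 0], [1, 0, 0, 0, 0], [1, 0, 0, 0, 0]]

```text
time_s: 12.3
tcp_pos: [0.4384, 0.344, 0.0526]
eef_rot: [179.9, -0.0, 118.2]
contact_force: [-0.2, 0.2, 0.2]
gripper_width: 0.0874
gripper_force: 0.0
```

Emit:
jog_arm:
  deltas:
    - [[1, -0.05, -0.1, -1, 0], [-1, 0, 0, 0, 0], [-1, 0, 0, 0, 0], [-1, 0, 0, 0, 0], [-1, 0, 0, 0, 0], [-1, 0, 0, 0, 0], [-1, 0, 0, 0, 0], [-1, 0, 0, 0, 0]]
  force: 50

```text
time_s: 13.3
tcp_pos: [0.4373, 0.3426, 0.0415]
eef_rot: [-180.0, 0.0, 118.2]
contact_force: [0.4, 0.2, 0.3]
gripper_width: 0.023
gripper_force: 0.0
```

Emit:
jog_arm:
  deltas:
    - [[-1, 0, 0, 0, 0], [-1, 0, 0, 0, 0], [-1, 0, 0, 0, 0]]

```text
time_s: 13.68
tcp_pos: [0.4374, 0.3427, 0.0416]
eef_rot: [180.0, -0.0, 118.2]
contact_force: [1.1, 0.3, 0.3]
gripper_width: 0.0154
gripper_force: 50.0
```

Emit:
jog_arm:
  deltas:
    - [[-1, 0, 0, 2, 0], [-1, 0, 0, 4, 0], [-1, 0, 0, 4, 0], [-1, 0, 0, 2.5, 0], [-1, 0, 0, 0, 0]]

```text
time_s: 14.3
tcp_pos: [0.4376, 0.3433, 0.168]
eef_rot: [179.8, -0.1, 118.2]
contact_force: [0.6, 0.0, -4.5]
gripper_width: 0.0154
gripper_force: 50.0
```

Emit:
jog_arm:
  deltas:
    - [[-1, 1, -2.4, 0, -0.04], [-1, 2, -4.7, 0, -0.08], [-1, 2, -4.7, 0, -0.08], [-1, 2, -4.7, 0, -0.08], [-1, 2, -4.7, 0, -0.08], [-1, 2, -4.7, 0, -0.08], [-1, 2, -4.7, 0, -0.08], [-1, 2, -4.7, 0, -0.08]]

```text
time_s: 15.3
tcp_pos: [0.5865, -0.012, 0.1644]
eef_rot: [-179.8, 0.0, 83.7]
contact_force: [0.9, 0.3, -3.2]
gripper_width: 0.0156
gripper_force: 50.0
```

Emit:
jog_arm:
  deltas:
    - [[-1, 1.3, -3, 0, -0.014], [-1, 0, 0, 0, 0], [-1, 0, 0, 0, 0]]

```text
time_s: 15.68
tcp_pos: [0.5992, -0.0404, 0.1648]
eef_rot: [-179.8, 0.0, 83.0]
contact_force: [0.7, 1.3, -3.1]
gripper_width: 0.0153
gripper_force: 50.0
```

Emit:
jog_arm:
  deltas:
    - [[-1, 0.15, 0.05, -1.5, 0], [-1, 0, 0, -1.5, 0], [-1, 0, 0, -0.5, 0], [-1, 0, 0, 0, 0], [-1, 0, 0, 0, 0]]

```text
time_s: 16.3
tcp_pos: [0.6021, -0.0398, 0.132]
eef_rot: [180.0, -0.0, 83.0]
contact_force: [-0.5, -0.7, -3.5]
gripper_width: 0.0153
gripper_force: 50.0
```

Emit:
jog_arm:
  deltas:
    - [[-1, -0.1, 0, 0, 0], [-1, 0, 0, 0, 0], [-1, 0, 0, 0, 0]]

```text
time_s: 16.68
tcp_pos: [0.6008, -0.0399, 0.1318]
eef_rot: [180.0, -0.0, 83.0]
contact_force: [0.6, -0.1, -3.0]
gripper_width: 0.0153
gripper_force: 50.0
```

```bash
python3 - <<'E'
from h import *
c=r.camera_info("wrist");s=r.get_state();im=r.capture("wrist");cv2.imwrite("pics/w4.png",im);t=r.capture("top")
np.save("w4view.npy",np.array(c['view']));print(s['time_s'],s['tcp_pos'],s['eef_rot'])
sc=r.capture("scene")
o=np.zeros((600,800,3),np.uint8);o[:400]=cv2.resize(im[100:340,160:480],None,fx=2.5,fy=2.5)[:400]if 0 else cv2.resize(im[110:310,120:520],(800,400),interpolation=cv2.INTER_CUBIC)
o[400:,:400]=cv2.resize(sc[190:310,190:390],(400,240))[:200];o[400:,400:]=cv2.resize(t[185:260,310:460],(400,200))
cv2.imwrite("pics/c4.png",o)
E
```

```text
16.675 [ 0.60080024 -0.0399122   0.13175125] [ 1.79982339e+02 -7.47917301e-03  8.30294586e+01]
```

View pics/c4.png

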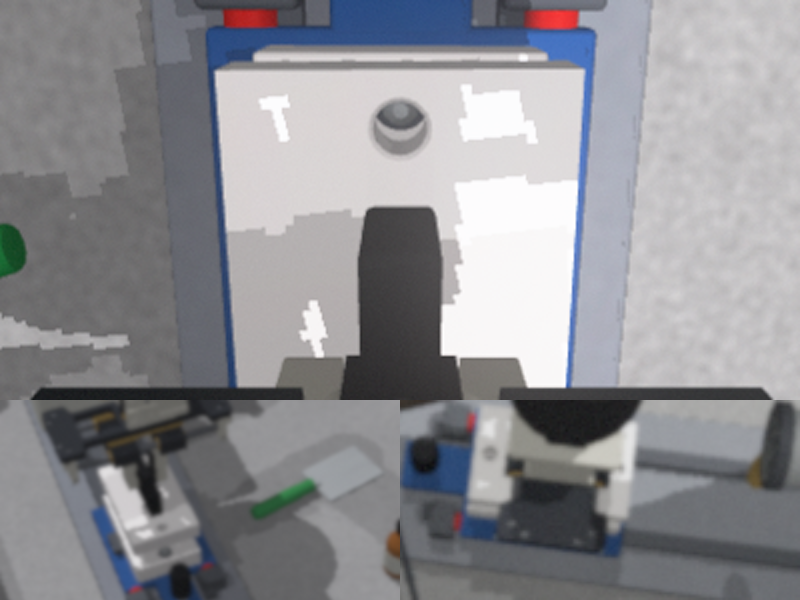

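The plate is above the pins. The hole is centred at crop (400,127), with the pin tip visible through it at about (400,109) and laterally centred. I'll check the alignment along the slide numerically.

```bash
python3 - <<'E'
from h import *
c=r.camera_info("wrist");c['view']=np.load("w4view.npy")
H=onz(c,319.75,173.25,.110)[:2];P=onz(c,319.75,164.5,.082)[:2];d=np.array([np.cos(np.radians(83)),np.sin(np.radians(83))])
print(H,P,'pin-hole along',(P-H)@d,'across',(P-H)@[d[1],-d[0]])
E
```

```text
[0.60671089 0.01207201] [0.60667252 0.01174004] pin-hole along -0.000334172881200368 across 2.3751113350089985e-06
```

Emit:
jog_arm:
  deltas:
    - [[-1, 0, 0, -0.5, 0], [-1, 0, 0, -0.4, 0], [-1, 0, 0, -0.3, 0], [-1, 0, 0, 0, 0]]

```text
time_s: 17.32
tcp_pos: [0.6006, -0.0399, 0.1191]
eef_rot: [-180.0, 0.0, 83.0]
contact_force: [-0.4, 0.6, -3.0]
gripper_width: 0.0152
gripper_force: 50.0
```

Aligned within 0.4 mm, and the plate is 4 mm below the tips with no contact. Going down.

Emit:
jog_arm:
  deltas:
    - [[-1, 0, 0, -0.4, 0], [-1, 0, 0, -0.4, 0], [-1, 0, 0, -0.3, 0], [-1, 0, 0, -0.2, 0], [-1, 0, 0, 0, 0]]

```text
time_s: 17.95
tcp_pos: [0.6007, -0.0399, 0.1064]
eef_rot: [-180.0, 0.0, 83.0]
contact_force: [0.1, 0.2, -4.1]
gripper_width: 0.0152
gripper_force: 50.0
```

Emit:
jog_arm:
  deltas:
    - [[-1, 0, 0, -0.1, 0], [-1, 0, 0, -0.1, 0], [-1, 0, 0, 0, 0], [-1, 0, 0, 0, 0]]

```text
time_s: 18.45
tcp_pos: [0.601, -0.0399, 0.1056]
eef_rot: [179.9, -0.0, 83.1]
contact_force: [-3.7, 0.9, 6.3]
gripper_width: 0.0151
gripper_force: 50.0
```

Emit:
jog_arm:
  deltas:
    - [[-1, 0, 0, -0.1, 0], [-1, 0, 0, -0.1, 0], [-1, 0, 0, 0, 0], [-1, 0, 0, 0, 0], [-1, 0, 0, 0, 0]]

```text
time_s: 19.08
tcp_pos: [0.601, -0.0399, 0.1055]
eef_rot: [179.9, 0.0, 83.1]
contact_force: [-10.4, 3.2, 18.8]
gripper_width: 0.015
gripper_force: 50.0
```

Emit:
jog_arm:
  deltas:
    - [[-1, -0.1, 0, -0.1, 0], [-1, -0.05, 0, -0.1, 0], [-1, 0, 0, 0, 0], [-1, 0, 0, 0, 0], [-1, 0, 0, 0, 0]]

```text
time_s: 19.7
tcp_pos: [0.6011, -0.0399, 0.1054]
eef_rot: [179.7, -0.0, 83.1]
contact_force: [-10.2, 3.2, 30.4]
gripper_width: 0.0153
gripper_force: 50.1
```

```bash
python3 - <<'E'
from h import *
im=r.capture("wrist");sc=r.capture("scene");s=r.get_state();print(s['time_s'],s['contact_force'],s['tcp_pos'])
o=np.zeros((600,800,3),np.uint8);o[:300,:600]=cv2.resize(im[110:310,120:520],(600,300));o[300:,:600]=cv2.resize(sc[170:320,170:470],(600,300),interpolation=cv2.INTER_CUBIC)
cv2.imwrite("pics/c5.png",o)
E
```

```text
19.8 [-11.03965117   2.8012526   29.39844796] [ 0.60103918 -0.03988412  0.10546179]
```

View pics/c5.png

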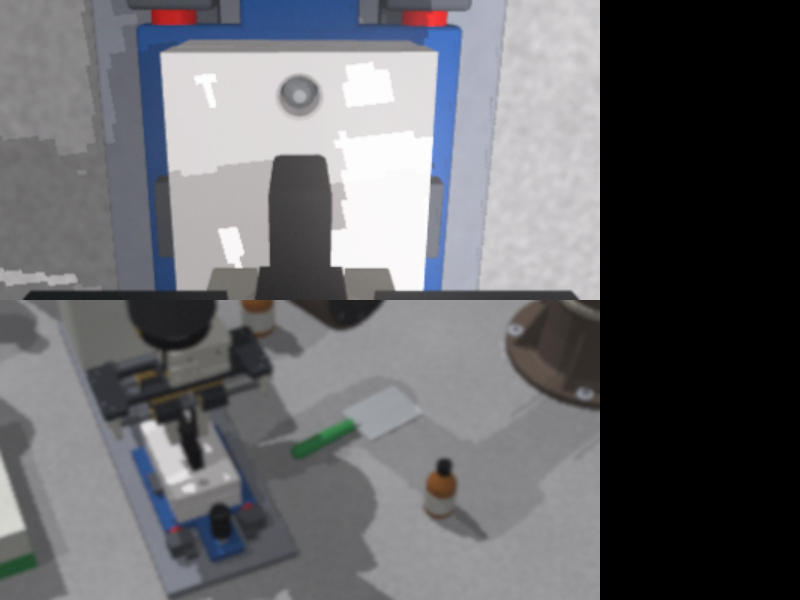

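The upper half sits flush: the pin fills the hole at (298,95), there's no gap, and the carriage is still on its bumpers. TCP height matches the seated height (0.1055 against 0.1056), and the push is about 30 N.

```bash
python3 -c "
from plant import r
print(r.close_job())"
```

```text
the job is handed in; nothing more can be done
None
```

The job is handed in at about 20 s: the carriage is hard against both end stops, the upper mould half is seated flat on its pins, and the fingers still hold it shut with about 30 N; the verdict was not shown, and the bottles, jar, beaker and spatula were not touched.

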